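# Load the food processor and hold its dial at top speed

## Task

Tip all six carrot chunks from the scoop through the food processor's white hopper so that they drop into its clear bowl, and lay the empty scoop back down on the counter, right way up. Then run the machine at its top speed: turn the spring-return dial clockwise past the first and second clicks to the third and keep holding it there with the gripper, since it springs back to off when let go; do not turn it before the carrots are in. Finish while still holding the dial at the third click, and leave the pusher, the jar and the mug where they are.

Things in the scene. Friction and masses are not known exactly. Their poses are not given: they have to be found in the camera images.
- processor: Fixed food processor. Base 80 mm high with black deck, x -82..82, y -190..85 mm. Origin: on the counter under the clear bowl's axis, z up, -y points from bowl to dial, +x side has the bowl's handle (reaches 110 mm). Bowl: outer radius 66 mm, lid top at 172 mm. White feed tube and hopper on the lid, axis 16 mm towards +y from the bowl's; hopper rim 133 mm across outside, 250 mm high
- hopper_mouth (a point): Centre of the white hopper's rim, 250 mm above the counter. Inside it narrows over 45 mm from 125 mm to a 56 mm tube, which drops 30 mm more into the bowl. Axes as the processor's
- bowl_floor (a point): Centre of the bowl's inner floor, 86 mm above the counter; the bowl is 120 mm across inside and 79 mm deep, with a blade hub (28 mm thick, 40 mm tall) in the middle
- dial: Grey dial on the deck, 150 mm from the bowl's axis: disc 56 mm across, 8 mm high, with an upright grip bar 15 mm thick, 50 mm long (its y), 28 mm high (top 116 mm above the counter). Origin: centre of the disc's underside. At rest its axes are the processor's; a white line at its -y end then points straight away from the bowl. One, two, three white dots on the deck mark the clicks
- dial_grip (a point): Point on the dial's axis in the grip bar, 30 mm above the deck, 110 mm above the counter: TCP height for gripping the bar across its 15 mm thickness from above. Its axes are the dial's (y along the bar)
- dial_turn (a joint): Dial angle in rad, growing clockwise seen from above; 0 at rest (off), clicks (soft notches) at 0.45, 0.90 and 1.35, end stop at 1.40. A spring turns it back to 0 from any angle when let go; the notches do not hold it. Turning takes 0.03 to 0.3 N m
- scoop: Steel kitchen scoop, 0.14 to 0.21 kg, lying on the counter, carrots in it. Flat pan 110 mm long (x), 74 mm wide, 3 mm sheet, side walls 42 mm high at the back falling to 20 mm in front; closed at the back, open without a lip at the front (+x). Origin: centre of the pan's underside; x points from handle to open front, z up when right way up
- scoop_grip (a point): Middle of the scoop's straight red handle, 112 mm behind the pan's centre and 36 mm above its underside. The handle is 18 mm wide (y), 16 mm thick (z), and runs along the scoop's x from 57 to 167 mm behind the pan's centre. Axes as the scoop's
- scoop_lip (a point): Middle of the pan's open front edge, on the inner floor (55 mm ahead of the pan's centre, 3 mm above its underside)
- carrot1: Orange carrot chunk 1 of 6: 24 mm across, 25 mm tall, 11 g; stands on end in the scoop's pan. Origin: centre of its wider end face. Wet: begins to slide on a slope of about 18 to 26 degrees
- carrot2: Orange carrot chunk 2 of 6: 24 mm across, 25 mm tall, 11 g; stands on end in the scoop's pan. Origin: centre of its wider end face. Wet: begins to slide on a slope of about 18 to 26 degrees
- carrot3: Orange carrot chunk 3 of 6: 24 mm across, 25 mm tall, 11 g; stands on end in the scoop's pan. Origin: centre of its wider end face. Wet: begins to slide on a slope of about 18 to 26 degrees
- carrot4: Orange carrot chunk 4 of 6: 24 mm across, 25 mm tall, 11 g; stands on end in the scoop's pan. Origin: centre of its wider end face. Wet: begins to slide on a slope of about 18 to 26 degrees
- carrot5: Orange carrot chunk 5 of 6: 24 mm across, 25 mm tall, 11 g; stands on end in the scoop's pan. Origin: centre of its wider end face. Wet: begins to slide on a slope of about 18 to 26 degrees
- carrot6: Orange carrot chunk 6 of 6: 24 mm across, 25 mm tall, 11 g; stands on end in the scoop's pan. Origin: centre of its wider end face. Wet: begins to slide on a slope of about 18 to 26 degrees
- pusher: Bystander: the processor's white plastic feed pusher standing on end, 54 mm thick with a 68 mm flange on top, 88 mm tall. Origin: centre of its underside
- jar: Bystander: amber glass jar with a steel cap, 68 mm across, 100 mm tall. Origin: centre of its underside
- mug: Bystander: blue ceramic mug, 80 mm across, 92 mm tall, handle towards its +y. Origin: centre of its underside

How it is judged (in metres and radians):
On the way, in this order (a step that is already met when the one before it is completed fails the run):
1. all six carrot chunks are in the processor's bowl (horizontal distance between each of carrot1, carrot2, carrot3, carrot4, carrot5, carrot6 and bowl_floor below 0.066 m and height (world z) of carrot1 between 0.075 and 0.165 m and height (world z) of carrot2 between 0.075 and 0.165 m and height (world z) of carrot3 between 0.075 and 0.165 m and height (world z) of carrot4 between 0.075 and 0.165 m and height (world z) of carrot5 between 0.075 and 0.165 m and height (world z) of carrot6 between 0.075 and 0.165 m), for 0.2 s.
2. the empty scoop lies right way up on the counter, let go (height (world z) of scoop below 0.012 m and angle between scoop's own z axis and vertical below 0.15 rad and linear speed of scoop below 0.03 m/s and contact force between the fingers and scoop below 0.1 N), for 0.2 s.
3. the gripper holds the dial at the third click for a second (value of joint dial_turn above 1.2 rad and contact force between the fingers and dial above 2 N), for 1 s.
At the end, for the whole second after the job is handed in: Fingers hold the dial (over 2 N) at the third click: angle above 1.2 rad (click 1.35, stop 1.40). All six chunks are in the bowl below the lid. The scoop lies on the counter at rest, let go, underside less than 12 mm above it and within 0.15 rad of level (all of step 1 and all of step 2 and all of step 3); the arm keeps its last pose, push and grip.
It fails at once if the dial is turned past its first click before all the carrots are in the bowl (value of joint dial_turn above 0.5 rad and not (horizontal distance between each of carrot1, carrot2, carrot3, carrot4, carrot5, carrot6 and bowl_floor below 0.066 m and height (world z) of carrot1 between 0.075 and 0.165 m and height (world z) of carrot2 between 0.075 and 0.165 m and height (world z) of carrot3 between 0.075 and 0.165 m and height (world z) of carrot4 between 0.075 and 0.165 m and height (world z) of carrot5 between 0.075 and 0.165 m and height (world z) of carrot6 between 0.075 and 0.165 m)).
It fails at once if the pusher, jar or mug is pushed more than 30 mm or knocked over (distance of any of pusher, jar, mug from where it was at the start of the episode above 0.03 m or angle between any of pusher, jar, mug's own z axis and vertical above 0.4 rad).
It also fails if it takes over 67 s, if anything falls off the work surface, if the arm or the gripper's body presses on something with over 40 N, if the wrist force passes 120 N, or if a joint passes its speed limit or range.

## Robot

A 7-joint arm with a two-finger parallel gripper is mounted at the origin on the work surface. World frame = base frame: x ahead of the robot, y to its left, z up, the work surface at z = 0. Lengths are in m, angles in degrees, forces in N, time in s.
With the tool pointing down it reaches from about 0.425 to 0.875 m from the base axis. Payload 4.7 kg.
Tool frame: the origin (TCP) lies between the finger pads, 19 mm behind the fingertips; this is the grasp point; z points along the fingers, x is the direction in which the jaws open and shut, and the axes are right-handed (so a half turn about z gives the same grasp; the last joint's range is limited). The gripper opens to 87 mm and grips with 3 to 60 N. Pads are 19 mm wide; open, the fingers measure 117 mm over their backs; the gripper's body (75 mm by 190 mm) begins 51 mm behind the grasp point.
Start: joints at [-69.322, 18.392, -4.016, 83.108, 1.295, 78.541, -3.26], TCP at [0.221, 0.611, 0.241] pointing down, gripper open.
Joint ranges: [-163.93, 163.93], [-17.29, 119.83], [-79.2, 71.16], [3.27, 140.29], [-89.18, 269.18], [5.43, 117.66], [-154.24, 154.24]. Speed limits (degrees/s): [147.25, 147.25, 180, 180, 180, 180, 180].

## Interface

Orientations are given as [roll, pitch, yaw] about the fixed x, y, z axes, in that order (R = Rz(yaw) Ry(pitch) Rx(roll)).
In Python, from cell import get_obs, viewer, env gives the robot as it stands.
- The arm moves only by the tool jog_arm, never from a script. Its argument "moves" is a list of rows, each a list of 7 numbers: the finger opening in cm, from 0 to 8.7, then the shift along the tool's x, y, z in cm, then the turn, a rotation vector about the tool's x, y, z in rad. In form: [[hand, x, y, z, rx, ry, rz], ...]. A call has 1 to 12 rows; each row is the pose to reach, as a shift and turn from the pose measured when the call began, along the tool's axes at that moment; what a row does not reach only later rows make up. A row lasts 1/12 s, in which the tool goes at most 41.7 mm and 7.16 degrees, less where a joint would pass 70% of its speed; a pose out of reach is approached as far as the arm can. A call with a gripper value outside its range is refused whole. The fingers move at their own pace and stop on an object; "squeeze" is the grip in N (left out, the last holds). Time passes only in rows, so rows that repeat a pose let the fingers close. It gives the time, the measured TCP pose, the force and the opening at its end, in the units of the state.
- get_obs(): the state, without advancing time (a new reading comes with each control period).
- viewer.read_camera(name): name is "side" or "top" or "wrist"; returns the picture (420x560x3 uint8, red, green, blue); there is no depth.
- viewer.camera_params(name): a dict with "fx", "fy", "cx", "cy" (pixels), "extrinsics" (4x4, takes a point from camera to world coordinates). Camera axes: x right, y up, looking along -z (the intrinsics and any distortion apply to the point x, -y, -z); pixel columns grow to the right and rows downward; lengths in m; the calibration is good to about 2 mm. The wrist camera is an equidistant fisheye: a pixel r from the principal point sees the ray r / f radians off the axis. A picture is of the moment at which its call begins: read the wrist's pose just before it. camera_params takes no time and is no camera call; for the wrist camera it gives the pose at the moment of the call.
- env.sign_off(): hands the job in, once; it reports no verdict.
The state is a dict: "time_s": time; "qpos": joint angles; "joint_velocities": joint speeds; "effort": joint torques, N m; "tool_pos": TCP position; "tool_rot": TCP orientation; "force": force on the tool from outside, world axes, zero at the start; "wrist_torque": the same for the moment, N m; "grip_width": finger opening in m.
Only numpy, scipy, OpenCV 4.12 (cv2) and the standard library are available. Lean on these libraries where they do the work, as an engineer would, in place of code of your own. Each camera call takes 0.05 s, during which the arm holds its last target. There are 200 camera calls.

## Working session

There is one attempt and no reset: what is moved stays moved. The work goes in short steps, Python scripts to look and compute and a tool call to move; the robot and the scene stay as the last step left them, time stands still between calls to the robot, and variables do not carry over. Pictures are saved under pics/ and viewed, and the job is handed in when it is done.

Besides the shell and the picture viewer there is one more tool, called after "Emit:" by a JSON object that holds its "op" and its "data", one argument or row to a line. jog_arm: Moves the arm, as the interface text tells. Its arguments: {"type":"object","properties":{"moves":{"type":"array"},"squeeze":{"type":"number"}},"required":["moves"]}

```bash
mkdir -p pics; ls; python3 - <<'E'
from cell import get_obs, viewer, env
import cv2
o=get_obs(); print(o)
for n in ("side","top","wrist"):
    p=viewer.camera_params(n); print(n,p)
    cv2.imwrite(f"pics/{n}0.png",viewer.read_camera(n)[:,:,::-1])
E
```

```text
pics
{'time_s': 0.0, 'qpos': array([-69.32298215,  18.44148581,  -4.01602501,  83.17416295,
         1.29609454,  78.54044697,  -3.26015195]), 'joint_velocities': array([-9.05347141e-02,  4.80002334e-06,  4.56656665e-02, -1.13092923e-01,
       -9.98689955e-02, -5.23869925e-03, -9.44220506e-02]), 'effort': array([-4.91301557e-05, -4.91282845e+01, -4.03854540e-01, -3.12531137e+01,
       -6.38217176e-02,  4.36741335e-02,  1.70588742e-04]), 'tool_pos': array([0.22079106, 0.6108086 , 0.24014053]), 'tool_rot': array([1.79993414e+02, 1.10790468e-01, 7.01332441e+01]), 'force': array([ 0.00224355, -0.24325347,  0.83444782]), 'wrist_torque': array([-0.02248417,  0.00052515, -0.00248833]), 'grip_width': 0.08710937608778395}
side {'fx': 431.3792921940535, 'fy': 431.3792921940535, 'cx': 282.543633497377, 'cy': 210.91552698990154, 'extrinsics': array([[-0.99510328,  0.07616267, -0.06299766,  0.53591877],
       [-0.09881997, -0.75361416,  0.64984637,  0.73842663],
       [ 0.0020181 ,  0.65288969,  0.75745032,  1.01958153],
       [ 0.        ,  0.        ,  0.        ,  1.        ]])}
top {'fx': 453.8612468475915, 'fy': 453.8612468475915, 'cx': 274.885794643496, 'cy': 209.1801735836784, 'extrinsics': array([[-0.01658546,  0.98054333, -0.19560088,  0.32142581],
       [-0.99985267, -0.01539945,  0.00758271, -0.01434565],
       [ 0.00442303,  0.19569783,  0.98065427,  1.57255116],
       [ 0.        ,  0.        ,  0.        ,  1.        ]])}
wrist {'fx': 325.19226210127806, 'fy': 325.19226210127806, 'cx': 280.90689687311936, 'cy': 210.5723910225844, 'extrinsics': array([[ 0.34099755, -0.9119813 , -0.22805871,  0.15832933],
       [ 0.940062  ,  0.33028656,  0.08481879,  0.63270167],
       [-0.00202842, -0.24331232,  0.96994587,  0.38374508],
       [ 0.        ,  0.        ,  0.        ,  1.        ]])}
```

View pics/side0.png

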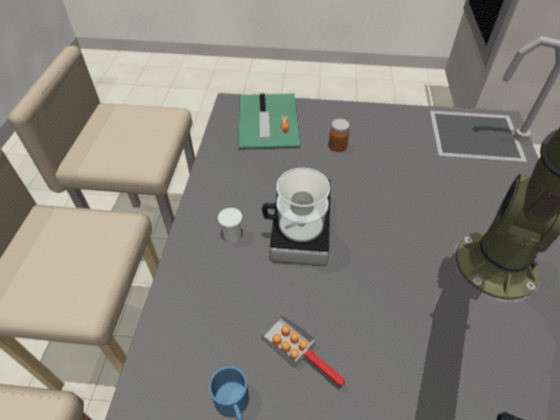

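View pics/top0.png

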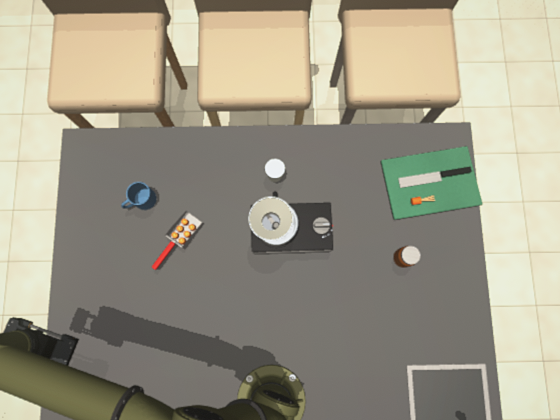

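View pics/wrist0.png

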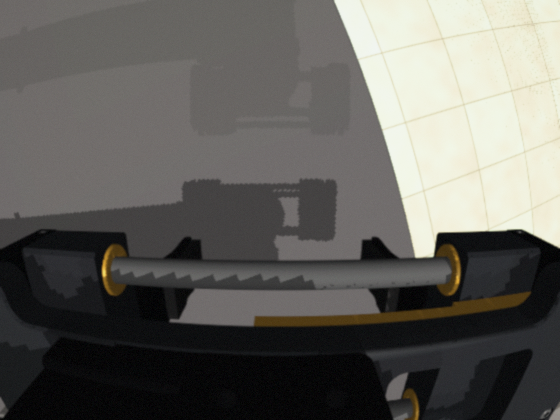

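The top picture shows the scoop near (183,232) with its handle end near (156,267), the hopper at (271,219), the dial at (321,226), the pusher at (275,170), the jar at (407,256) and the mug at (138,196). I'll enlarge the crops to measure.

```bash
cat > h.py <<'E'
import numpy as np, cv2
from cell import get_obs, viewer, env
from scipy.spatial.transform import Rotation as R
def ray(n,u,v,z):
    p=viewer.camera_params(n); E=p['extrinsics']
    d=E[:3,:3]@np.array([(u-p['cx'])/p['fx'],-(v-p['cy'])/p['fy'],-1])
    return E[:3,3]+d*(z-E[2,3])/d[2]
def proj(n,X):
    p=viewer.camera_params(n); E=p['extrinsics']
    c=E[:3,:3].T@(np.asarray(X)-E[:3,3]); x,y,z=c[0],-c[1],-c[2]
    if n!='wrist': return np.array([p['cx']+p['fx']*x/z,p['cy']+p['fy']*y/z])
    r=np.hypot(x,y); t=np.arctan2(r,z); return np.array([p['cx']+p['fx']*t*x/r,p['cy']+p['fy']*t*y/r])
def snap(n,f,crop=None,k=1):
    im=viewer.read_camera(n)[:,:,::-1]
    if crop: u,v,w,h=crop; im=im[v:v+h,u:u+w]
    cv2.imwrite('pics/'+f,cv2.resize(im,None,fx=k,fy=k,interpolation=cv2.INTER_CUBIC))
def delta(pos,rot=None):
    "target pose as tool-frame shift (cm) and rotvec from now"
    o=get_obs(); T=R.from_euler('xyz',o['tool_rot'],degrees=True)
    s=T.inv().apply(np.asarray(pos)-o['tool_pos'])*100
    r=(T.inv()*rot).as_rotvec() if rot is not None else np.zeros(3)
    return np.round(s,2),np.round(r,3)
E
python3 - <<'E'
import cv2
a=cv2.imread('pics/top0.png')
cv2.imwrite('pics/topA.png',cv2.resize(a[200:275,140:220],None,fx=8,fy=8,interpolation=cv2.INTER_CUBIC))
cv2.imwrite('pics/topB.png',cv2.resize(a[190:265,240:340],None,fx=8,fy=8,interpolation=cv2.INTER_CUBIC))
a=cv2.imread('pics/side0.png')
cv2.imwrite('pics/sideA.png',cv2.resize(a[315:390,255:350],None,fx=8,fy=8,interpolation=cv2.INTER_CUBIC))
E
```

```text
(no output)
```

View pics/topA.png

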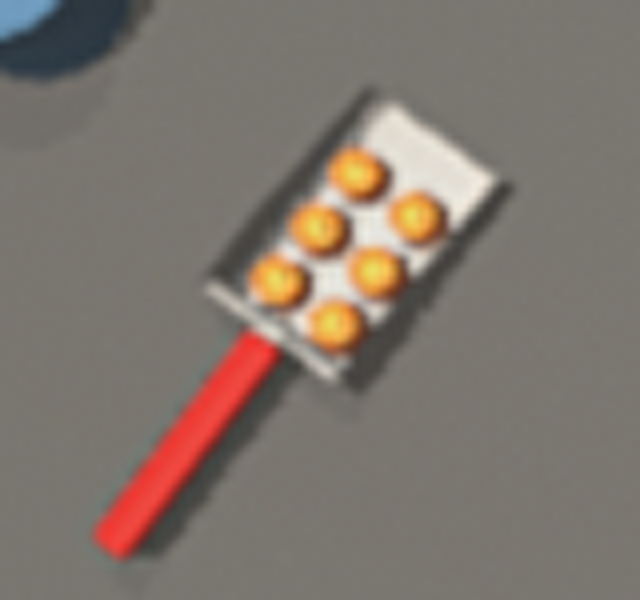

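View pics/topB.png

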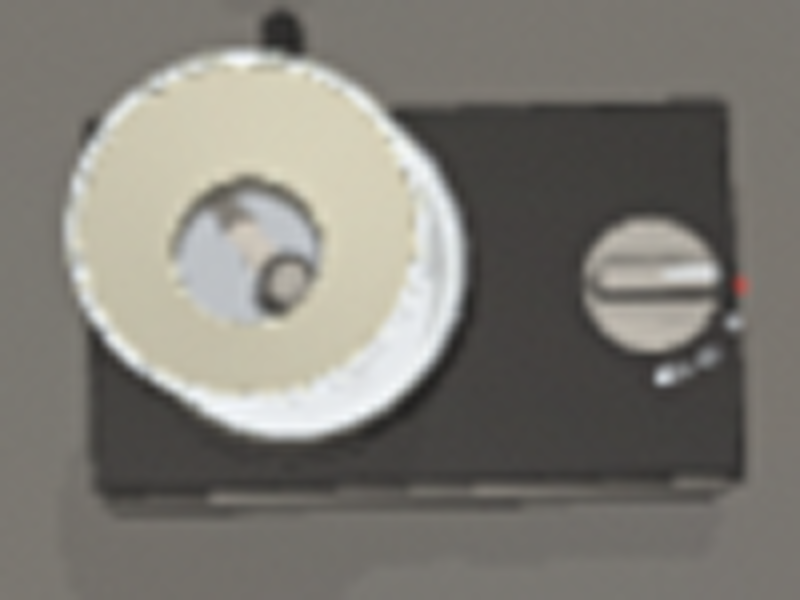

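View pics/sideA.png

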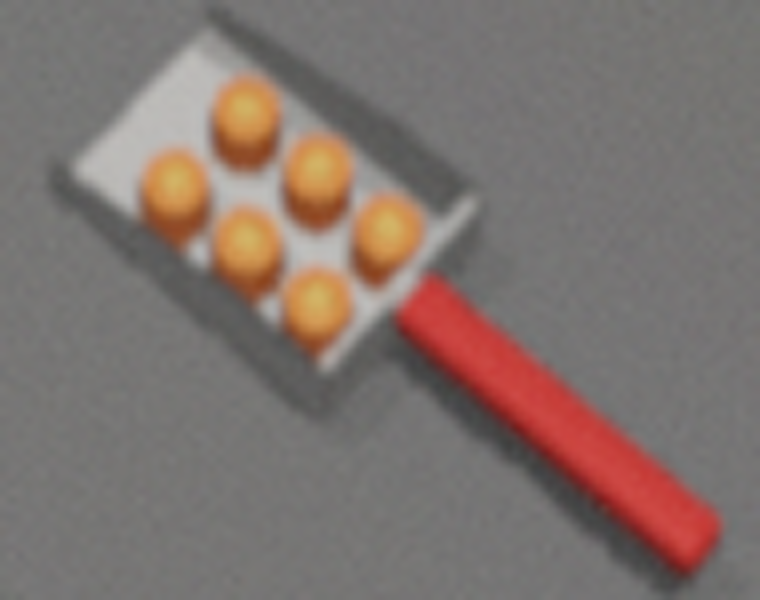

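```bash
python3 - <<'E'
from h import *
f=lambda n,o,u,v,z: print(n,z,np.round(ray(n,u/8-.5+o[0],v/8-.5+o[1],z),4))
A=(140,200);B=(240,190);S=(255,315)
print('handle');f('top',A,115,545,.044);f('top',A,262,335,.044);f('side',S,705,545,.044);f('side',S,425,290,.044)
print('lip');f('top',A,440,142,.003);f('side',S,140,100,.003)
print('lip corners');f('top',A,380,105,.003);f('top',A,497,180,.003)
print('back rim');f('top',A,275,330,.042);f('side',S,400,285,.042)
print('hop');f('top',B,245,222,.25);
print('dial');f('top',B,652,285,.088);f('top',B,658,272,.116)
print('base corners z.08');f('top',B,728,100,.08);f('top',B,743,480,.08);f('top',B,95,485,.08)
for n,u,v,z in (('top',275,170,.088),('top',410,256,.1),('top',140,193,.092)): print(np.round(ray(n,u,v,z),3))
E
```

```text
handle
top 0.044 [0.4334 0.3818 0.044 ]
top 0.044 [0.5207 0.3229 0.044 ]
side 0.044 [0.4343 0.3896 0.044 ]
side 0.044 [0.5162 0.3243 0.044 ]
lip
top 0.003 [0.61   0.2562 0.003 ]
side 0.003 [0.6087 0.2541 0.003 ]
lip corners
top 0.003 [0.627  0.2829 0.003 ]
top 0.003 [0.5927 0.231  0.003 ]
back rim
top 0.042 [0.523  0.3179 0.042 ]
side 0.042 [0.5236 0.3227 0.042 ]
hop
top 0.25 [ 0.5611 -0.0101  0.25  ]
dial
top 0.088 [ 0.5613 -0.1777  0.088 ]
top 0.116 [ 0.5621 -0.1773  0.116 ]
base corners z.08
top 0.08 [ 0.6408 -0.2135  0.08  ]
top 0.08 [ 0.4806 -0.2132  0.08  ]
top 0.08 [0.4829 0.0538 0.08  ]
[ 0.753 -0.028  0.088]
[ 0.453 -0.462  0.1  ]
[0.679 0.425 0.092]
```

```bash
python3 - <<'E'
from h import *
print(delta([.502,.334,.15],R.from_euler('xyz',[180,0,54.5],degrees=True)))
E
```

```text
(array([-16.48,  35.85,   9.07]), array([0.   , 0.001, 0.273]))
```

Emit:
{"op": "jog_arm", "data": {
  "moves": [
    [6, -4, 9, 2, 0, 0, 0.07],
    [6, -8, 18, 4, 0, 0, 0.14],
    [6, -16.5, 35.8, 9, 0, 0, 0.273],
    [6, -16.5, 35.8, 9, 0, 0, 0.273],
    [6, -16.5, 35.8, 9, 0, 0, 0.273],
    [6, -16.5, 35.8, 9, 0, 0, 0.273],
    [6, -16.5, 35.8, 9, 0, 0, 0.273],
    [6, -16.5, 35.8, 9, 0, 0, 0.273],
    [6, -16.5, 35.8, 9, 0, 0, 0.273],
    [6, -16.5, 35.8, 9, 0, 0, 0.273],
    [6, -16.5, 35.8, 9, 0, 0, 0.273],
    [6, -16.5, 35.8, 9, 0, 0, 0.273]
  ],
  "squeeze": 60
}}

```text
time_s: 1.15
tool_pos: [0.5026, 0.3313, 0.1498]
tool_rot: [180.0, 0.2, 54.2]
force: [-1.0, 1.1, -1.0]
grip_width: 0.0605
```

```bash
python3 - <<'E'
from h import *
o=get_obs();print(o['tool_pos'],o['tool_rot'],np.round(o['qpos'],1))
d=np.array([.814,-.581]);g=np.array([.502,.334])
for s in (-87,0,24,135): print(s,proj('wrist',[*(g+d*s/1000),.044 if s<30 else .003]))
snap('wrist','w1.png')
E
```

```text
[0.50262499 0.33131047 0.14980466] [179.96680186   0.18276698  54.20121157] [-44.6  16.1  10.2  97.1  -3.   67.2  20.6]
-87 [284.50341073 100.40730378]
0 [285.01286958 212.08568078]
24 [285.09126095 240.7295788 ]
135 [284.90514808 325.84009225]
```

View pics/w1.png

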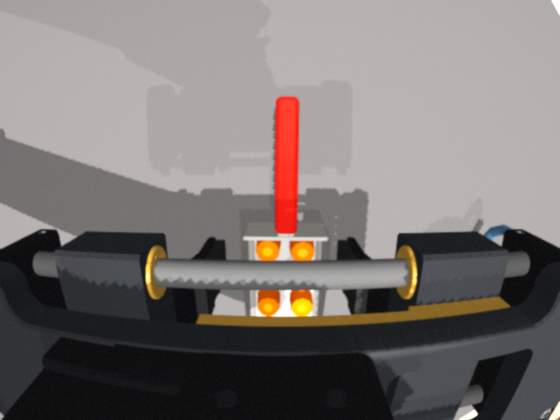

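```bash
python3 - <<'E'
from h import *
from scipy.optimize import least_squares
def inv(uv,z):
    return least_squares(lambda p:proj('wrist',[*p,z])-uv,[.5,.33]).x
a=inv([288,98],.044);b=inv([286,232],.044);c=inv([285.5,237],.042)
print(a,b,c,np.linalg.norm(b-a),np.degrees(np.arctan2(*(b-a)[::-1])))
u=(b-a)/np.linalg.norm(b-a);m=(a+b)/2+u*.033
print(m,delta([*m,.037]))
o=get_obs()
E
```

```text
[0.42960436 0.39009768] [0.51468371 0.32750258] [0.5184841  0.32433105] 0.10562501210849734 -36.34289269886687
[0.49872504 0.33924379] (array([ 0.33, -0.53, 11.32]), array([0., 0., 0.]))
```

Emit:
{"op": "jog_arm", "data": {
  "moves": [
    [6, 0.3, -0.5, 4, 0, 0, 0.01],
    [6, 0.3, -0.5, 7, 0, 0, 0.01],
    [6, 0.3, -0.5, 10, 0, 0, 0.01],
    [6, 0.3, -0.5, 11.3, 0, 0, 0.01],
    [6, 0.3, -0.5, 11.3, 0, 0, 0.01],
    [6, 0.3, -0.5, 11.3, 0, 0, 0.01],
    [1, 0.3, -0.5, 11.3, 0, 0, 0.01],
    [1, 0.3, -0.5, 11.3, 0, 0, 0.01],
    [1, 0.3, -0.5, 11.3, 0, 0, 0.01],
    [1, 0.3, -0.5, 11.3, 0, 0, 0.01],
    [1, 0.3, -0.5, 11.3, 0, 0, 0.01],
    [1, 0.3, -0.5, 11.3, 0, 0, 0.01]
  ],
  "squeeze": 60
}}

```text
time_s: 2.2
tool_pos: [0.499, 0.339, 0.0377]
tool_rot: [-180.0, 0.1, 53.8]
force: [0.3, 0.9, -0.4]
grip_width: 0.028
```

Emit:
{"op": "jog_arm", "data": {
  "moves": [
    [1, 0, 0, 0, 0, 0, 0],
    [1, 0, 0, 0, 0, 0, 0],
    [1, 0, 0, 0, 0, 0, 0],
    [1, 0, 0, 0, 0, 0, 0],
    [1, 0, 0, 0, 0, 0, 0],
    [1, 0, 0, 0, 0, 0, 0]
  ]
}}

```text
time_s: 2.7
tool_pos: [0.499, 0.3388, 0.0378]
tool_rot: [-180.0, 0.1, 53.8]
force: [-1.4, -0.2, 2.4]
grip_width: 0.0173
```

Emit:
{"op": "jog_arm", "data": {
  "moves": [
    [1, 0, 0, -0.5, 0, 0, 0],
    [1, 0, 0, -1.5, 0, 0, 0],
    [1, 0, 0, -2.5, 0, 0, 0],
    [1, 0, 0, -4, 0, 0, 0],
    [1, 0, 0, -4, 0, 0, 0],
    [1, 0, 0, -4, 0, 0, 0]
  ]
}}

```text
time_s: 3.2
tool_pos: [0.4999, 0.3396, 0.0793]
tool_rot: [180.0, -0.1, 53.8]
force: [0.2, -0.4, -2.4]
grip_width: 0.0174
```

```bash
python3 - <<'E'
from h import *
snap('side','s1.png',(220,280,160,120),5)
o=get_obs();print(o)
E
```

```text
{'time_s': 3.25, 'qpos': array([-44.80431637,  20.19933737,   9.68105271, 100.69057435,
        -3.86181672,  59.4647539 ,  20.08663683]), 'joint_velocities': array([ 0.02238677,  1.00605585, -0.15147761,  1.09298781, -0.03298997,
        0.12403601,  0.08146783]), 'effort': array([ 2.98158370e-02, -4.86969209e+01,  2.35267304e+00, -2.92508644e+01,
        6.39844593e-02, -3.42284446e-02, -6.16290672e-04]), 'tool_pos': array([0.49918809, 0.33911097, 0.07821672]), 'tool_rot': array([-1.79992802e+02,  3.20809759e-02,  5.38288695e+01]), 'force': array([ 0.10298696, -0.36957094, -2.27572274]), 'wrist_torque': array([ 0.0308758 ,  0.08489968, -0.00938392]), 'grip_width': 0.017757599011315624}
```

View pics/s1.png

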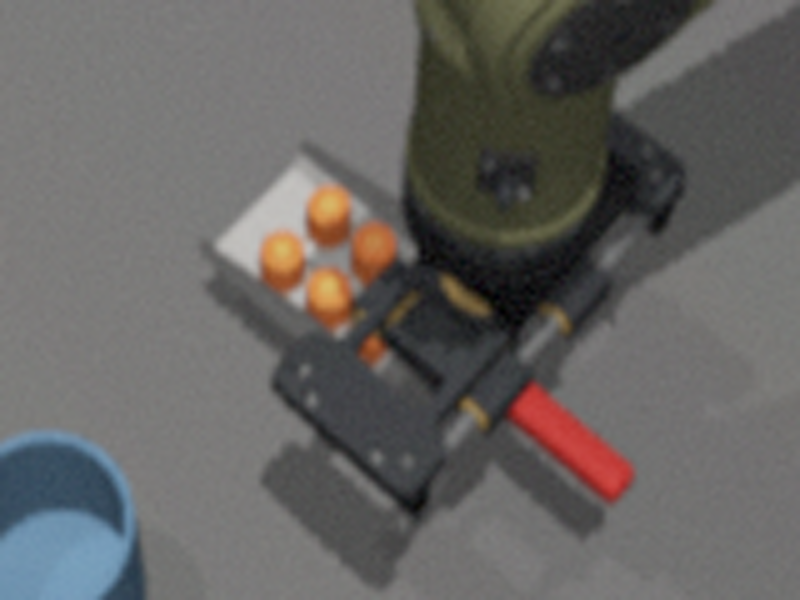

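```bash
python3 - <<'E'
from h import *
g=get_obs()['tool_pos'];d=np.array([.807,-.59])
for dr in (0,3,6,10):
    t=np.radians(dr);f=.134*np.cos(t)-.0345*np.sin(t);z=-.134*np.sin(t)-.0345*np.cos(t)
    print(dr,proj('side',[*(g[:2]+d*f),g[2]+z]))
print(delta([.561,.17,.37],R.from_euler('xyz',[180,0,0],degrees=True)))
E
```

```text
0 [272.00846953 321.84810625]
3 [272.65013927 323.64862719]
6 [273.39380234 325.5045998 ]
10 [274.5393308  328.05787332]
(array([-10.02,  14.97, -29.17]), array([0.   , 0.001, 0.939]))
```

Emit:
{"op": "jog_arm", "data": {
  "moves": [
    [1, 0, 0, -1, 0, 0, 0],
    [1, 0, 0, -2.5, 0, 0, 0.01],
    [1, -0.1, 0.2, -4.5, 0, 0, 0.03],
    [1, -0.4, 0.6, -6.5, 0, 0, 0.06],
    [1, -0.8, 1.2, -8.5, 0, 0, 0.1],
    [1, -1.4, 2.1, -11, 0, 0, 0.15],
    [1, -2.1, 3.1, -13.5, 0, 0, 0.21],
    [1, -2.8, 4.2, -16, 0, 0, 0.27],
    [1, -3.5, 5.3, -18.5, 0, 0, 0.34],
    [1, -4.3, 6.4, -21, 0, 0, 0.41],
    [1, -5, 7.5, -23, 0, 0, 0.48],
    [1, -5.8, 8.6, -25, 0, 0, 0.55]
  ]
}}

```text
time_s: 4.25
tool_pos: [0.5345, 0.2409, 0.3296]
tool_rot: [-180.0, 0.0, 22.1]
force: [0.4, 0.9, -2.9]
grip_width: 0.0178
```

```bash
python3 - <<'E'
from h import *
print(delta([.561,.17,.37],R.from_euler('xyz',[180,0,0],degrees=True)))
E
```

```text
(array([-0.21,  7.57, -4.04]), array([0.   , 0.   , 0.386]))
```

Emit:
{"op": "jog_arm", "data": {
  "moves": [
    [1, 0, 1.2, -1, 0, 0, 0.06],
    [1, 0, 2.4, -2, 0, 0, 0.12],
    [1, -0.1, 3.6, -3, 0, 0, 0.18],
    [1, -0.1, 4.7, -3.6, 0, 0, 0.24],
    [1, -0.2, 5.7, -4, 0, 0, 0.29],
    [1, -0.2, 6.5, -4, 0, 0, 0.33],
    [1, -0.2, 7.1, -4, 0, 0, 0.36],
    [1, -0.2, 7.6, -4, 0, 0, 0.386],
    [1, -0.2, 7.6, -4, 0, 0, 0.386],
    [1, -0.2, 7.6, -4, 0, 0, 0.386]
  ]
}}

```text
time_s: 5.08
tool_pos: [0.561, 0.17, 0.3691]
tool_rot: [180.0, 0.1, 0.0]
force: [0.6, -0.2, -2.7]
grip_width: 0.0174
```

```bash
python3 - <<'E'
from h import *
o=get_obs();print(o['tool_pos'],o['tool_rot'],np.round(o['qpos'],1))
snap('side','s2.png',(200,80,200,150),4)
snap('top','t2.png',(180,150,160,120),5)
print(proj('side',o['tool_pos']+[0,-.134,-.0345]),proj('top',o['tool_pos']+[0,-.134,-.0345]))
E
```

```text
[0.56100758 0.1699976  0.36906764] [1.79988407e+02 7.71846442e-02 3.46382994e-02] [-38.6   9.   22.3  80.9  -3.4  90.8 -16.6]
[301.56024452 173.80893265] [253.35956975 212.10589409]
```

View pics/s2.png

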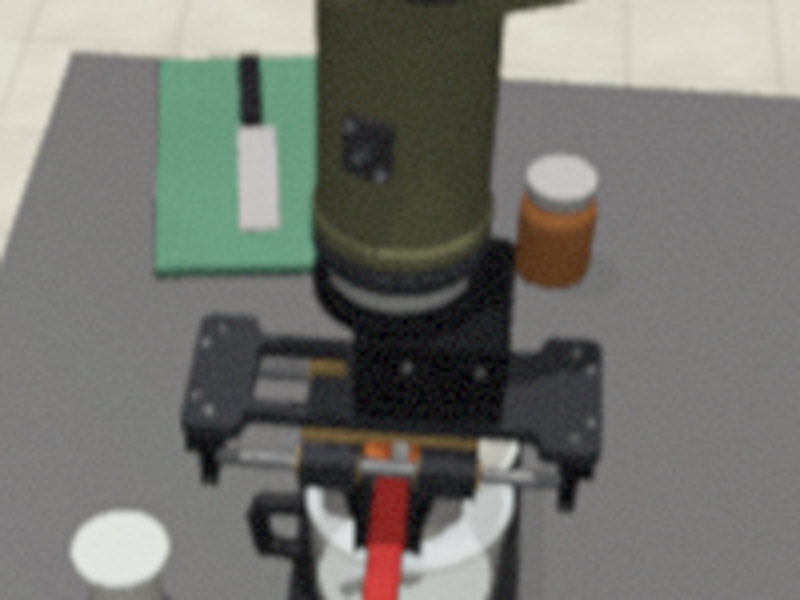

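View pics/t2.png

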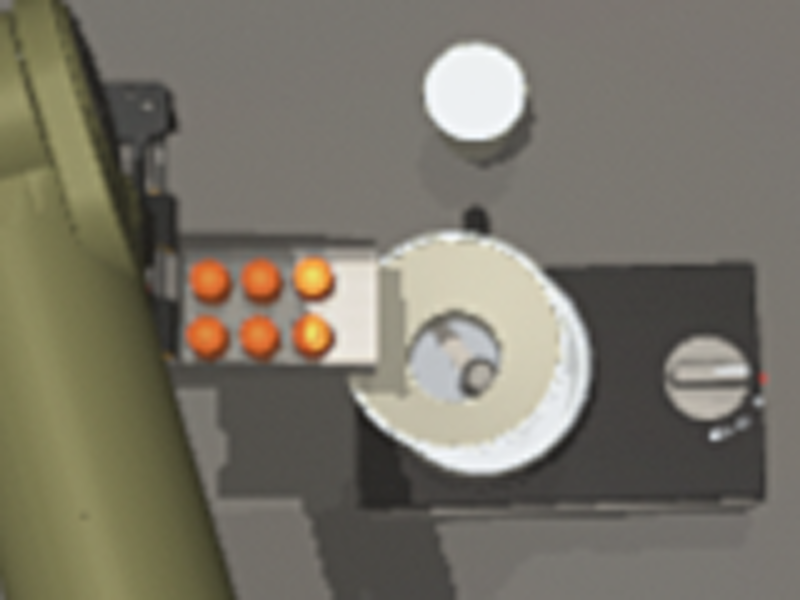

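Emit:
{"op": "jog_arm", "data": {
  "moves": [
    [1, -0.1, 0.5, 1.5, 0, 0, 0],
    [1, -0.2, 1, 3, 0, 0, 0],
    [1, -0.2, 1.5, 5, 0.02, 0, 0],
    [1, -0.2, 1.8, 5.2, 0.09, 0, 0],
    [1, -0.2, 2.3, 4.1, 0.175, 0, 0],
    [1, -0.2, 2.7, 3.5, 0.23, 0, 0],
    [1, -0.2, 3.1, 2.9, 0.29, 0, 0],
    [1, -0.2, 3.5, 2.4, 0.349, 0, 0],
    [1, -0.2, 3.5, 2.4, 0.349, 0, 0],
    [1, -0.2, 3.5, 2.4, 0.349, 0, 0]
  ]
}}

```text
time_s: 6.02
tool_pos: [0.559, 0.1347, 0.3451]
tool_rot: [-160.1, 0.1, 0.0]
force: [-0.4, 0.7, -2.6]
grip_width: 0.0172
```

```bash
python3 - <<'E'
from h import *
o=get_obs();print(o['tool_pos'],o['tool_rot'],np.round(o['qpos'],1))
snap('side','s3.png',(200,80,200,150),3)
snap('top','t3.png',(180,150,160,120),5)
E
```

```text
[0.55898734 0.13474844 0.34506549] [-1.60097303e+02  7.05787647e-02  7.48542958e-03] [-28.8   5.7  26.7  89.6 -22.5  85.1  -0.3]
```

View pics/t3.png

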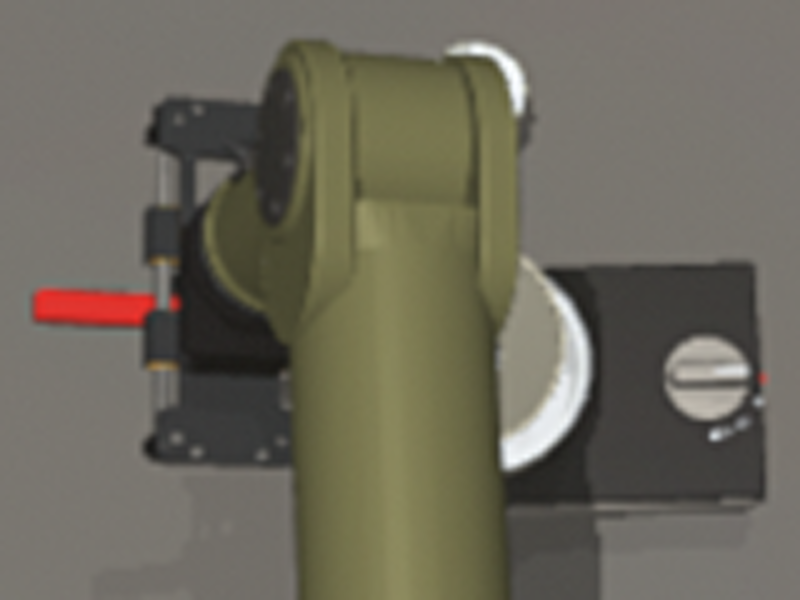

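View pics/s3.png

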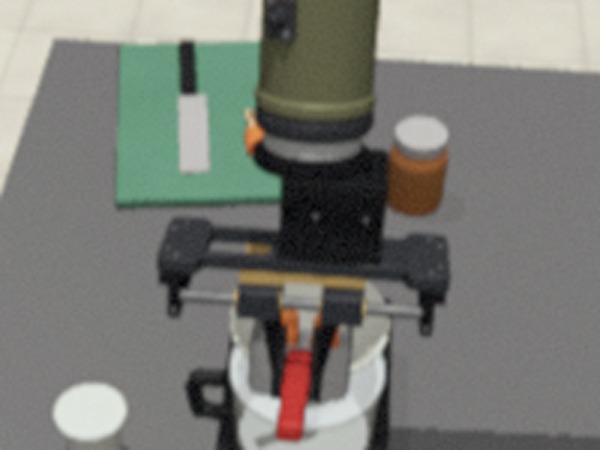

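```bash
cat >> h.py <<'E'
def pour(ths,Ly=.017,x=.559,Lz=None):
    for th in ths:
        t=np.radians(th);z=np.interp(th,[20,30,40,50],[.265,.26,.258,.255]) if Lz is None else Lz
        G=[x,Ly+.138*np.cos(t)-.0345*np.sin(t),z+.138*np.sin(t)+.0345*np.cos(t)]
        print(th,*delta(G,R.from_euler('xyz',[180+th,0,0],degrees=True)))
E
python3 -c "
from h import *
pour([25,30,35,40,50,60])"
```

```text
25 [ 0.05  0.67 -1.02] [0.088 0.003 0.003]
30 [ 0.04  1.21 -1.94] [0.176 0.003 0.003]
35 [ 0.04  1.8  -2.95] [0.263 0.004 0.003]
40 [ 0.03  2.48 -3.92] [0.35  0.004 0.003]
50 [ 0.02  4.15 -5.56] [0.525 0.004 0.002]
60 [ 0.01  6.02 -7.18] [0.699 0.004 0.002]
```

Emit:
{"op": "jog_arm", "data": {
  "moves": [
    [1, 0, 0.3, -0.5, 0.044, 0, 0],
    [1, 0, 0.7, -1, 0.088, 0, 0],
    [1, 0, 0.7, -1, 0.088, 0, 0],
    [1, 0, 0.7, -1, 0.088, 0, 0],
    [1, 0, 0.7, -1, 0.088, 0, 0],
    [1, 0, 0.9, -1.5, 0.13, 0, 0],
    [1, 0, 1.2, -1.9, 0.176, 0, 0],
    [1, 0, 1.2, -1.9, 0.176, 0, 0],
    [1, 0, 1.2, -1.9, 0.176, 0, 0],
    [1, 0, 1.2, -1.9, 0.176, 0, 0],
    [1, 0, 1.2, -1.9, 0.176, 0, 0],
    [1, 0, 1.2, -1.9, 0.176, 0, 0]
  ]
}}

```text
time_s: 7.12
tool_pos: [0.5584, 0.1207, 0.3587]
tool_rot: [-150.0, 0.1, 0.4]
force: [-0.6, -0.5, -1.6]
grip_width: 0.0169
```

```bash
python3 - <<'E'
from h import *
o=get_obs();print(o['tool_pos'],o['tool_rot'],o['force'])
snap('side','s4.png',(240,140,120,130),5)
snap('wrist','w4.png')
pour([30,35,40,50,60])
E
```

```text
[0.55844237 0.12065423 0.35872036] [-1.49997280e+02  9.22807443e-02  3.55097493e-01] [-0.5625673  -0.48276854 -1.56191867]
30 [ 0.05  0.07 -0.06] [-0.     0.004  0.004]
35 [ 0.04  0.47 -1.17] [0.087 0.004 0.004]
40 [ 0.04  0.98 -2.23] [0.174 0.004 0.004]
50 [ 0.02  2.33 -4.14] [0.349 0.005 0.003]
60 [ 0.01  3.89 -6.07] [0.523 0.005 0.003]
```

View pics/s4.png

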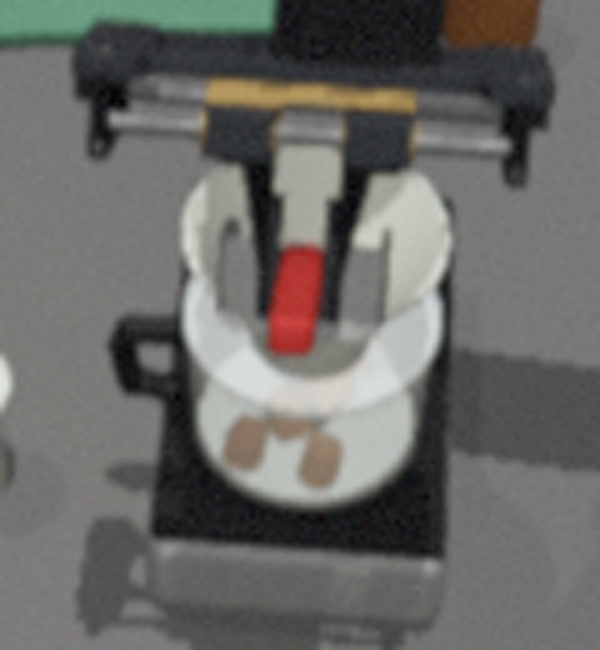

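View pics/w4.png

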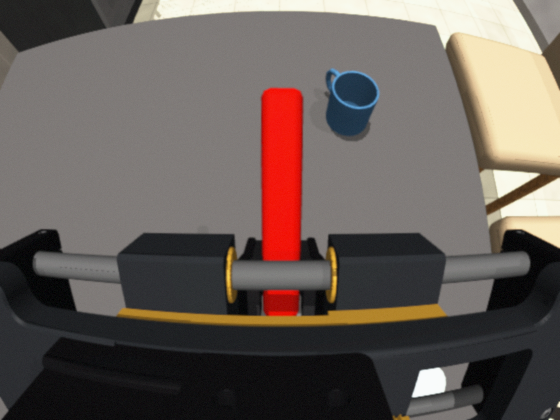

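Emit:
{"op": "jog_arm", "data": {
  "moves": [
    [1, 0, 0.5, -1.2, 0.087, 0, 0],
    [1, 0, 1, -2.2, 0.174, 0, 0],
    [1, 0, 1.6, -3.2, 0.26, 0, 0],
    [1, 0, 2.3, -4.1, 0.349, 0, 0],
    [1, 0, 2.3, -4.1, 0.349, 0, 0],
    [1, 0, 2.3, -4.1, 0.349, 0, 0],
    [1, 0, 2.3, -4.1, 0.349, 0, 0],
    [1, 0, 2.3, -4.1, 0.349, 0, 0]
  ]
}}

```text
time_s: 7.88
tool_pos: [0.5587, 0.0814, 0.3833]
tool_rot: [-130.0, 0.0, 0.5]
force: [0.7, 0.9, -1.4]
grip_width: 0.0177
```

```bash
python3 - <<'E'
from h import *
o=get_obs();print(o['tool_pos'],o['tool_rot'],o['force'],np.round(o['qpos'],1))
snap('side','s5.png',(240,140,120,130),5)
snap('top','t5.png',(230,180,80,80),6)
print(delta([.559,.17,.37],R.from_euler('xyz',[180,0,0],degrees=True)))
E
```

```text
[0.55873509 0.08141672 0.38325429] [-1.30019045e+02  3.07857597e-02  4.77065185e-01] [ 0.68135684  0.85531955 -1.3929238 ] [-13.1  11.7  33.6  91.5 -52.6  98.8  22.8]
(array([ 0.11, -4.68,  7.65]), array([-0.873,  0.004,  0.008]))
```

View pics/s5.png

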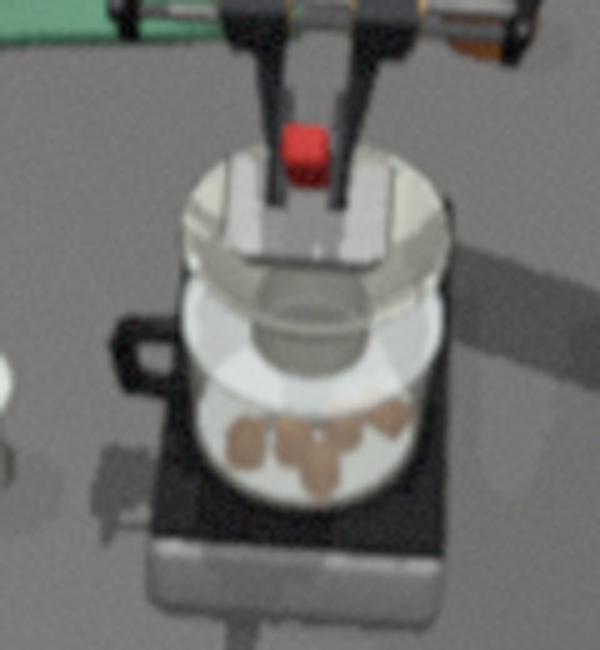

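Emit:
{"op": "jog_arm", "data": {
  "moves": [
    [1, 0, -0.5, 0.8, -0.09, 0, 0],
    [1, 0, -0.9, 1.5, -0.18, 0, 0],
    [1, 0, -1.4, 2.3, -0.27, 0, 0],
    [1, 0, -1.9, 3.1, -0.36, 0, 0],
    [1, 0, -2.4, 3.9, -0.45, 0, 0],
    [1, 0, -2.9, 4.7, -0.54, 0, 0],
    [1, 0, -3.4, 5.5, -0.63, 0, 0],
    [1, 0, -3.9, 6.3, -0.72, 0, 0],
    [1, 0.1, -4.3, 7, -0.8, 0, 0],
    [1, 0.1, -4.7, 7.6, -0.873, 0, 0],
    [1, 0.1, -4.7, 7.6, -0.873, 0, 0],
    [1, 0.1, -4.7, 7.6, -0.873, 0, 0]
  ]
}}

```text
time_s: 8.98
tool_pos: [0.5579, 0.1731, 0.3703]
tool_rot: [-179.9, 0.1, 0.8]
force: [-0.6, -0.7, -1.5]
grip_width: 0.0171
```

```bash
python3 - <<'E'
from h import *
o=get_obs();print(o['tool_pos'],o['tool_rot'],o['force'])
snap('side','s6.png',(240,140,120,130),4)
snap('top','t6.png',(200,180,120,80),6)
print(delta([.559,.17,.37],R.from_euler('xyz',[180,0,0],degrees=True)))
print(delta([.50,.33,.20],R.from_euler('xyz',[180,0,54],degrees=True)))
E
```

```text
[0.55792574 0.17314221 0.37031874] [-1.79923871e+02  6.64638420e-02  8.17061016e-01] [-0.60471492 -0.74372632 -1.54504079]
(array([ 0.01, -0.11,  0.08]), array([-0.001,  0.   ,  0.007]))
(array([ -5.77, -16.14,  17.09]), array([-0.001, -0.   , -0.935]))
```

View pics/s6.png

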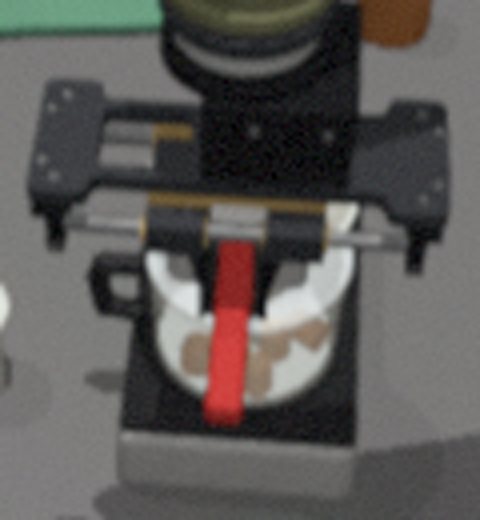

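View pics/t6.png

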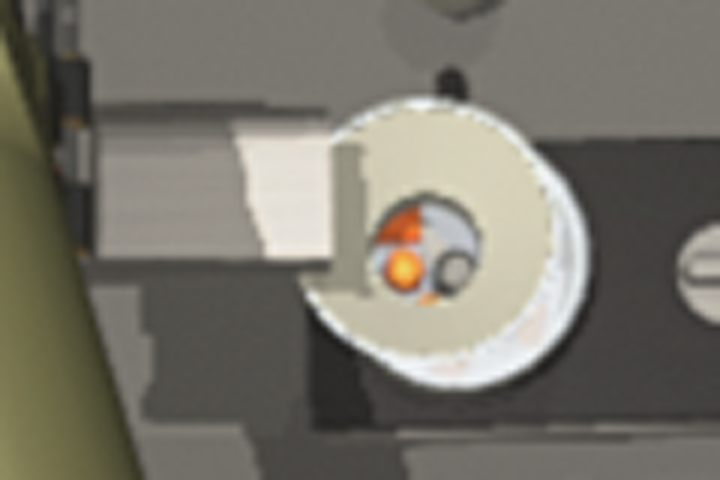

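Emit:
{"op": "jog_arm", "data": {
  "moves": [
    [1, -0.3, -1.4, 0.5, 0, 0, -0.07],
    [1, -0.9, -3, 1.7, 0, 0, -0.16],
    [1, -1.5, -5, 3.5, 0, 0, -0.26],
    [1, -2.2, -7, 5.5, 0, 0, -0.36],
    [1, -3, -9, 8, 0, 0, -0.46],
    [1, -3.7, -11, 10.5, 0, 0, -0.56],
    [1, -4.4, -13, 13, 0, 0, -0.66],
    [1, -5.1, -15, 15, 0, 0, -0.76],
    [1, -5.6, -16.2, 17, 0, 0, -0.85],
    [1, -5.8, -17, 19, 0, 0, -0.93],
    [1, -5.8, -17, 20, 0, 0, -0.93],
    [1, -5.8, -17, 20, 0, 0, -0.93]
  ]
}}

```text
time_s: 10.08
tool_pos: [0.4989, 0.3361, 0.1684]
tool_rot: [-179.9, 0.2, 53.5]
force: [-0.4, -1.1, -1.6]
grip_width: 0.0172
```

```bash
python3 - <<'E'
from h import *
o=get_obs();print(o['tool_pos'],o['tool_rot'],o['force'])
snap('top','t7.png',(130,170,160,120),5)
print(delta([.499,.339,.0378],R.from_euler('xyz',[180,0,53.8],degrees=True)))
E
```

```text
[0.49893    0.33605437 0.16843323] [-179.91217401    0.24946359   53.45395591] [-0.35885882 -1.05892373 -1.57566133]
(array([ 0.19, -0.26, 13.25]), array([-0.   ,  0.002, -0.007]))
```

View pics/t7.png

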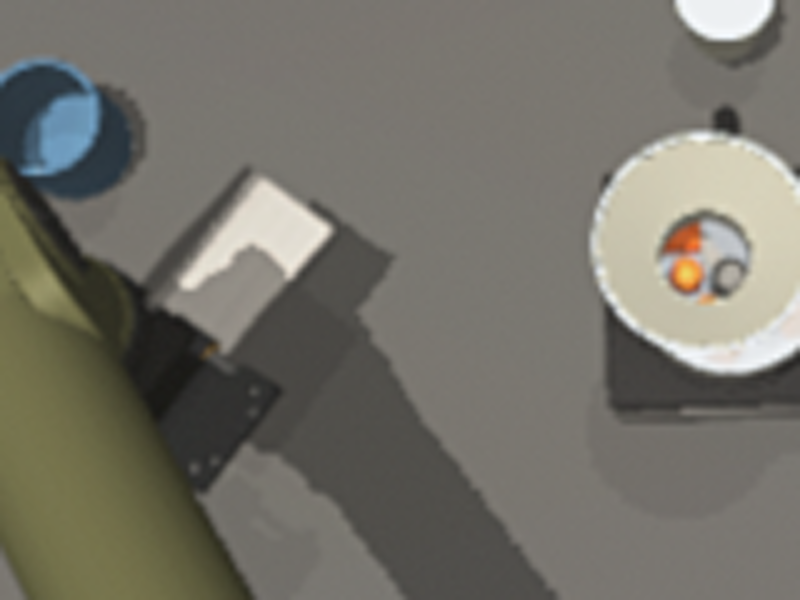

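Emit:
{"op": "jog_arm", "data": {
  "moves": [
    [1, 0.1, -0.1, 2.5, 0, 0, 0],
    [1, 0.2, -0.2, 5.5, 0, 0, 0],
    [1, 0.2, -0.2, 8.5, 0, 0, 0],
    [1, 0.2, -0.2, 11, 0, 0, 0],
    [1, 0.2, -0.2, 12.4, 0, 0, 0],
    [1, 0.2, -0.2, 13, 0, 0, 0],
    [1, 0.2, -0.2, 13.2, 0, 0, 0],
    [1, 0.2, -0.2, 13.2, 0, 0, 0],
    [1, 0.2, -0.2, 13.2, 0, 0, 0]
  ]
}}

```text
time_s: 10.88
tool_pos: [0.5012, 0.3391, 0.0404]
tool_rot: [180.0, -0.1, 53.3]
force: [0.3, -0.3, -0.6]
grip_width: 0.0175
```

Emit:
{"op": "jog_arm", "data": {
  "moves": [
    [5, 0, 0, 0, 0, 0, 0],
    [5, 0, 0, 0, 0, 0, 0],
    [5, 0, 0, 0, 0, 0, 0],
    [5, 0, 0, 0, 0, 0, 0],
    [5, 0, 0, 0, 0, 0, 0],
    [5, 0, 0, 0, 0, 0, 0],
    [5, 0, 0, 0, 0, 0, 0],
    [5, 0, 0, 0, 0, 0, 0]
  ]
}}

```text
time_s: 11.55
tool_pos: [0.5011, 0.3391, 0.0403]
tool_rot: [180.0, -0.1, 53.3]
force: [-0.6, 0.4, -0.7]
grip_width: 0.0495
```

Emit:
{"op": "jog_arm", "data": {
  "moves": [
    [5, 0, 0, -2, 0, 0, 0],
    [5, 0, 0, -5, 0, 0, 0],
    [5, 0, 0, -9, 0, 0, 0],
    [5, 0, 0, -13, 0, 0, 0],
    [5, 0, 0, -17, 0, 0, 0],
    [5, 0, 0, -21, 0, 0, 0],
    [5, 0, 0, -24, 0, 0, 0],
    [5, 0, 0, -24, 0, 0, 0]
  ]
}}

```text
time_s: 12.22
tool_pos: [0.5035, 0.3406, 0.2886]
tool_rot: [179.8, -0.8, 53.3]
force: [1.6, 0.3, 1.1]
grip_width: 0.05
```

```bash
python3 - <<'E'
from h import *
o=get_obs();print(o['tool_pos'],o['tool_rot'],o['force'],o['grip_width'])
snap('side','s8.png',(220,150,150,230),2.6)
im=cv2.imread
snap('side','s8b.png',(260,180,80,80),7)
snap('top','t8.png',(130,170,220,110),3.6)
print(delta([.561,-.1775,.24],R.from_euler('xyz',[180,0,0],degrees=True)))
E
```

```text
[0.50349265 0.34064631 0.28861802] [179.77388669  -0.79558669  53.32317728] [1.55674397 0.33202975 1.14249148] 0.05004190571535576
(array([-37.82,  35.67,   3.98]), array([ 0.   , -0.001,  0.931]))
```

View pics/s8.png

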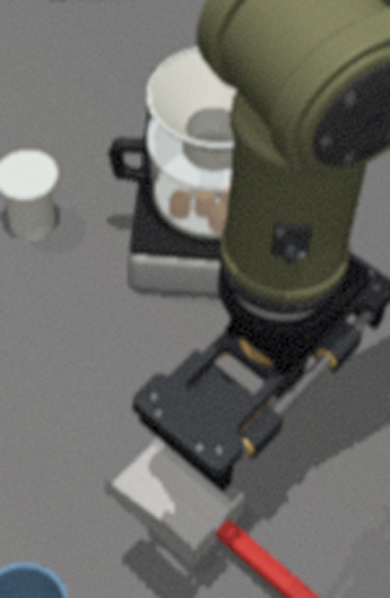

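View pics/s8b.png

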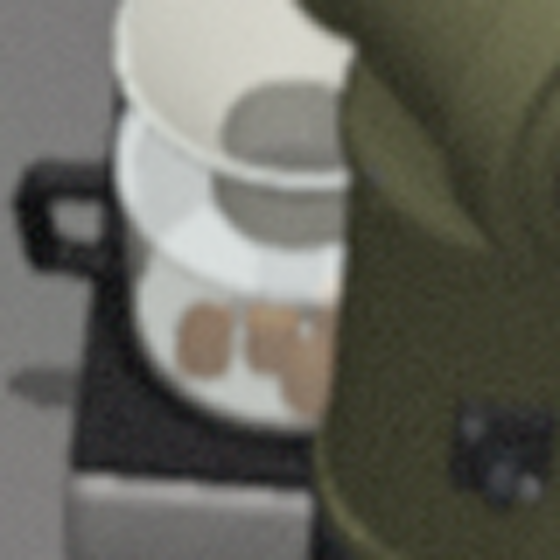

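View pics/t8.png

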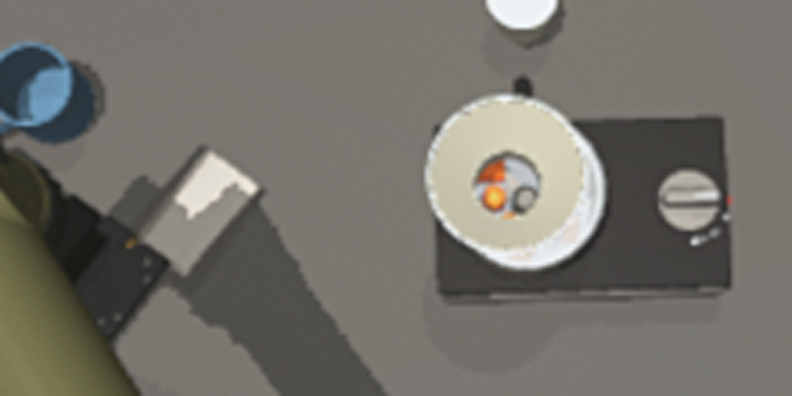

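```bash
python3 - <<'E'
from h import *
print(delta([.54,.1,.33],R.from_euler('xyz',[180,3,25],degrees=True)))
print(delta([.561,-.1775,.33],R.from_euler('xyz',[180,8,0],degrees=True)))
E
```

```text
(array([-16.8 ,  17.42,  -5.01]), array([ 0.013, -0.052,  0.494]))
(array([-37.81,  35.68,  -5.02]), array([ 0.065, -0.131,  0.929]))
```

Emit:
{"op": "jog_arm", "data": {
  "moves": [
    [5, -1.5, 1.5, -2, 0, 0, 0.04],
    [5, -4, 4, -4, 0, -0.01, 0.1],
    [5, -6.5, 6.7, -5, 0, -0.02, 0.2],
    [5, -9, 9.3, -5, 0.01, -0.03, 0.3],
    [5, -12, 12, -5, 0.01, -0.04, 0.36],
    [5, -14.5, 15, -5, 0.01, -0.05, 0.43],
    [5, -17, 17.5, -5, 0.013, -0.05, 0.49],
    [5, -19.5, 20, -5, 0.02, -0.06, 0.55],
    [5, -22, 22.5, -5, 0.03, -0.07, 0.61],
    [5, -25, 25, -5, 0.03, -0.08, 0.68],
    [5, -28, 27.5, -5, 0.04, -0.09, 0.74],
    [5, -31, 30, -5, 0.05, -0.1, 0.8]
  ]
}}

```text
time_s: 13.37
tool_pos: [0.5551, -0.0904, 0.3277]
tool_rot: [-179.5, 6.4, 7.3]
force: [1.3, -0.3, 0.4]
grip_width: 0.0501
```

```bash
python3 - <<'E'
from h import *
print(delta([.561,-.1775,.24],R.from_euler('xyz',[180,8,0],degrees=True)))
E
```

```text
(array([0.45, 8.79, 8.71]), array([ 0.008, -0.028,  0.127]))
```

Emit:
{"op": "jog_arm", "data": {
  "moves": [
    [5, 0.1, 3, 0, 0, 0, 0.04],
    [5, 0.3, 6, 0, 0, -0.01, 0.08],
    [5, 0.45, 8.8, 2.5, 0.01, -0.03, 0.127],
    [5, 0.45, 8.8, 5, 0.01, -0.03, 0.127],
    [5, 0.45, 8.8, 8, 0.01, -0.03, 0.127],
    [5, 0.45, 8.8, 8.7, 0.01, -0.03, 0.127],
    [5, 0.45, 8.8, 8.7, 0.01, -0.03, 0.127],
    [5, 0.45, 8.8, 8.7, 0.01, -0.03, 0.127]
  ]
}}

```text
time_s: 14.03
tool_pos: [0.561, -0.177, 0.2399]
tool_rot: [-179.9, 8.2, 0.1]
force: [0.1, 0.1, 1.2]
grip_width: 0.0501
```

```bash
python3 - <<'E'
from h import *
o=get_obs();print(o['tool_pos'],o['tool_rot'],np.round(o['qpos'],1))
for X in ([.561,-.1775,.116],[.561,-.1525,.116],[.561,-.2025,.116]): print(proj('wrist',X))
snap('wrist','w9.png')
snap('side','s9.png',(230,150,120,210),3)
E
```

```text
[ 0.56100354 -0.17701944  0.23991061] [-1.79878439e+02  8.21195101e+00  6.52339497e-02] [-14.3  18.9  35.7  86.9  -8.1  85.5  21.9]
[302.46660728 209.65615312]
[302.88845043 180.35286381]
[301.9533507  237.71668822]
```

View pics/w9.png

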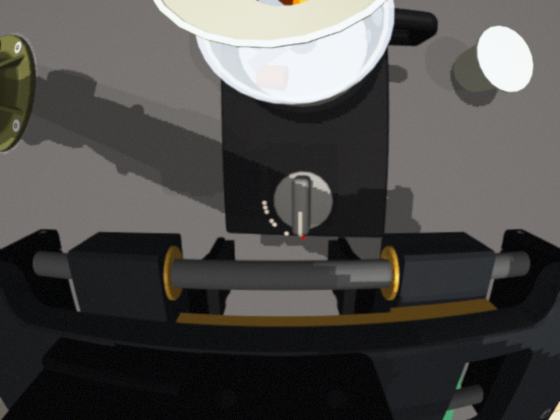

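View pics/s9.png

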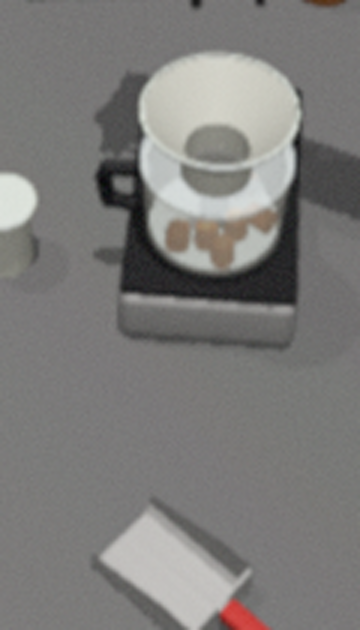

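```bash
python3 - <<'E'
from h import *
print(delta([.561,-.1765,.117],R.from_euler('xyz',[180,8,0],degrees=True)))
E
```

```text
(array([ 1.63, -0.07, 12.36]), array([-0.001, -0.   ,  0.001]))
```

Emit:
{"op": "jog_arm", "data": {
  "moves": [
    [5, 0.4, 0, 3, 0, 0, 0],
    [5, 0.8, 0, 6, 0, 0, 0],
    [5, 1.2, 0, 9, 0, 0, 0],
    [5, 1.45, -0.1, 11, 0, 0, 0],
    [5, 1.6, -0.1, 12.3, 0, 0, 0],
    [4, 1.6, -0.1, 12.3, 0, 0, 0],
    [0.5, 1.6, -0.1, 12.3, 0, 0, 0],
    [0.5, 1.6, -0.1, 12.3, 0, 0, 0],
    [0.5, 1.6, -0.1, 12.3, 0, 0, 0],
    [0.5, 1.6, -0.1, 12.3, 0, 0, 0],
    [0.5, 1.6, -0.1, 12.3, 0, 0, 0],
    [0.5, 1.6, -0.1, 12.3, 0, 0, 0]
  ],
  "squeeze": 30
}}

```text
time_s: 15.13
tool_pos: [0.5609, -0.1764, 0.1187]
tool_rot: [-179.9, 8.0, 0.1]
force: [-1.4, -0.3, 4.6]
grip_width: 0.0159
```

Emit:
{"op": "jog_arm", "data": {
  "moves": [
    [0.5, 0, 0, 0, 0, 0, 0],
    [0.5, 0, 0, 0, 0, 0, 0],
    [0.5, 0, 0, 0, 0, 0, 0],
    [0.5, 0, 0, 0, 0, 0, 0]
  ]
}}

```text
time_s: 15.47
tool_pos: [0.5609, -0.1764, 0.1188]
tool_rot: [-179.9, 8.0, 0.1]
force: [-2.0, -0.4, 1.3]
grip_width: 0.0156
```

```bash
python3 - <<'E'
from h import *
o=get_obs();print(o['tool_pos'],o['tool_rot'],o['force'],o['grip_width'])
snap('top','t10.png',(230,180,130,90),5)
for y in (-20,-40,-60,-81): print(delta([.561,-.1765,.117],R.from_euler('xyz',[180,8,y],degrees=True)))
E
```

```text
[ 0.56092715 -0.17641199  0.1187745 ] [-1.79913337e+02  7.96134878e+00  7.25692610e-02] [-1.98217863 -0.40920109  1.32441175] 0.015648137284593855
(array([0.03, 0.01, 0.18]), array([ 0.047, -0.   ,  0.347]))
(array([0.03, 0.01, 0.18]), array([ 0.096, -0.   ,  0.693]))
(array([0.03, 0.01, 0.18]), array([0.144, 0.   , 1.038]))
(array([0.03, 0.01, 0.18]), array([1.950e-01, 1.000e-03, 1.401e+00]))
```

View pics/t10.png

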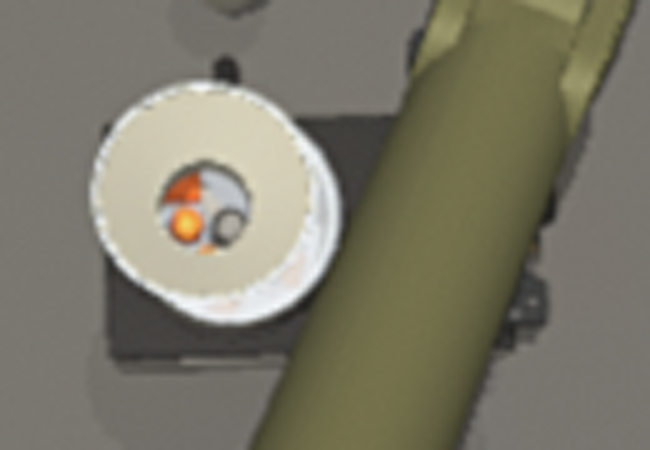

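Emit:
{"op": "jog_arm", "data": {
  "moves": [
    [0.5, 0, 0, 0, 0.012, 0, 0.085],
    [0.5, 0, 0, 0, 0.024, 0, 0.17],
    [0.5, 0, 0, 0, 0.036, 0, 0.26],
    [0.5, 0, 0, 0, 0.048, 0, 0.345],
    [0.5, 0, 0, 0, 0.06, 0, 0.43],
    [0.5, 0, 0, 0, 0.072, 0, 0.52],
    [0.5, 0, 0, 0, 0.084, 0, 0.605],
    [0.5, 0, 0, 0, 0.096, 0, 0.69],
    [0.5, 0, 0, 0, 0.108, 0, 0.78],
    [0.5, 0, 0, 0, 0.12, 0, 0.865],
    [0.5, 0, 0, 0, 0.12, 0, 0.865]
  ],
  "squeeze": 45
}}

```text
time_s: 16.43
tool_pos: [0.5595, -0.1772, 0.1188]
tool_rot: [179.9, 8.1, -50.2]
force: [-5.2, -0.1, 3.4]
grip_width: 0.0153
```

```bash
python3 - <<'E'
from h import *
o=get_obs();print(o['tool_pos'],o['tool_rot'],o['force'],o['wrist_torque'],o['grip_width'],np.round(o['qpos'],1))
snap('side','s11.png',(230,130,120,130),4.5)
for y in (-65,-79,-81): print(delta([.561,-.1765,.1185],R.from_euler('xyz',[180,8,y],degrees=True)))
E
```

```text
[ 0.55945038 -0.17723792  0.11876198] [179.88769755   8.09071163 -50.17376925] [-5.16300553 -0.11213649  3.43700571] [-0.49361547  0.95786699  0.26077715] 0.01527578540618095 [-15.9  25.4  42.6  96.1 -21.1  73.6 -17.7]
(array([ 0.04, -0.16,  0.02]), array([0.039, 0.001, 0.26 ]))
(array([ 0.04, -0.16,  0.02]), array([0.073, 0.001, 0.502]))
(array([ 0.04, -0.16,  0.02]), array([0.078, 0.001, 0.537]))
```

View pics/s11.png

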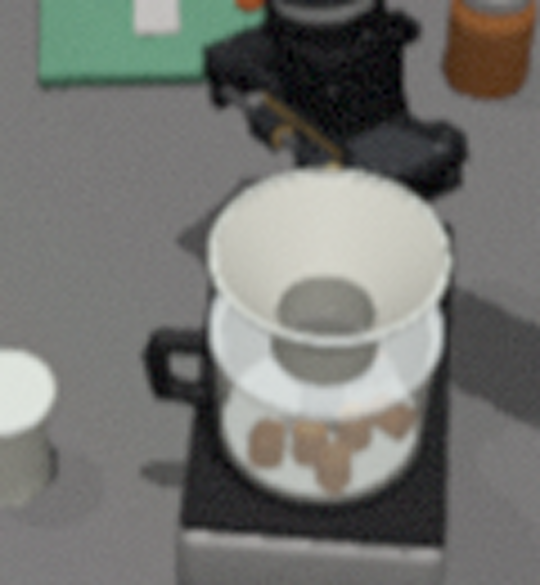

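Emit:
{"op": "jog_arm", "data": {
  "moves": [
    [0.5, 0, 0, 0, 0.012, 0, 0.085],
    [0.5, 0, 0, 0, 0.025, 0, 0.17],
    [0.5, 0, -0.1, 0, 0.037, 0, 0.255],
    [0.5, 0, -0.1, 0, 0.049, 0, 0.34],
    [0.5, 0, -0.1, 0, 0.06, 0, 0.42],
    [0.5, 0, -0.1, 0, 0.068, 0, 0.47],
    [0.5, 0, -0.1, 0, 0.075, 0, 0.515],
    [0.5, 0, -0.1, 0, 0.075, 0, 0.515],
    [0.5, 0, -0.1, 0, 0.075, 0, 0.515],
    [0.5, 0, -0.1, 0, 0.075, 0, 0.515]
  ]
}}

```text
time_s: 17.32
tool_pos: [0.5584, -0.1771, 0.1188]
tool_rot: [179.8, 8.1, -79.6]
force: [-6.3, 0.3, 5.4]
grip_width: 0.0155
```

```bash
python3 - <<'E'
from h import *
o=get_obs();print(o['tool_pos'],o['tool_rot'],o['force'],o['wrist_torque'],o['grip_width'],np.round(o['qpos'],1))
snap('side','s12.png',(230,100,120,130),4.5)
snap('wrist','w12.png')
for a in (0,1.2,1.37):
  for r in (25,):
    print(a,proj('wrist',[.561-r/1000*np.sin(a),-.1765-r/1000*np.cos(a),.116]),proj('wrist',[.561+r/1000*np.sin(a),-.1765+r/1000*np.cos(a),.116]))
E
```

```text
[ 0.55844707 -0.17705987  0.11875251] [179.78027944   8.06531244 -79.56002672] [-6.25483918  0.28062411  5.43950123] [-0.43599565  1.61233427  0.4362043 ] 0.015535552596801998 [-19.3  24.6  48.1  98.8 -25.8  71.5 -42.8]
0 [329.87529996 273.96900847] [230.99182138 251.67626514]
1.2 [289.01193864 306.66678471] [269.86083628 214.27571265]
1.37 [280.91610162 306.82008339] [278.79050815 213.68670726]
```

View pics/s12.png

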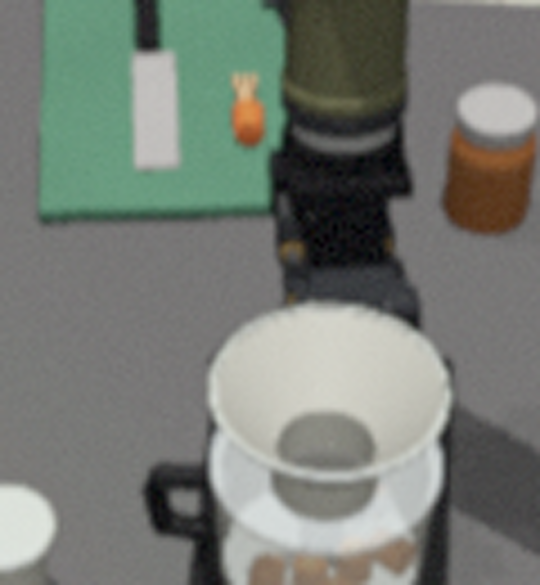

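View pics/w12.png

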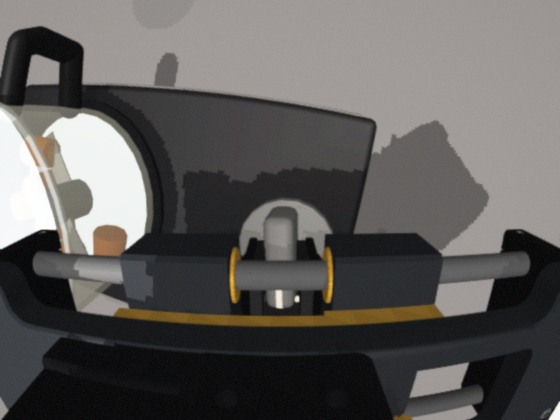

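Emit:
{"op": "jog_arm", "data": {
  "moves": [
    [0.5, 0, 0, 0, 0, 0, 0],
    [0.5, 0, 0, 0, 0, 0, 0],
    [0.5, 0, 0, 0, 0, 0, 0],
    [0.5, 0, 0, 0, 0, 0, 0],
    [0.5, 0, 0, 0, 0, 0, 0],
    [0.5, 0, 0, 0, 0, 0, 0],
    [0.5, 0, 0, 0, 0, 0, 0],
    [0.5, 0, 0, 0, 0, 0, 0],
    [0.5, 0, 0, 0, 0, 0, 0],
    [0.5, 0, 0, 0, 0, 0, 0],
    [0.5, 0, 0, 0, 0, 0, 0],
    [0.5, 0, 0, 0, 0, 0, 0]
  ]
}}

```text
time_s: 18.42
tool_pos: [0.5584, -0.1771, 0.1188]
tool_rot: [179.8, 8.1, -79.6]
force: [-4.6, -0.2, 3.5]
grip_width: 0.0154
```

```bash
python3 - <<'E'
from h import *
snap('side','s13.png',(200,100,170,290),2)
snap('side','s13b.png',(265,200,70,60),9)
snap('wrist','w13.png',(0,60,380,280),2)
E
```

```text
(no output)
```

View pics/s13.png

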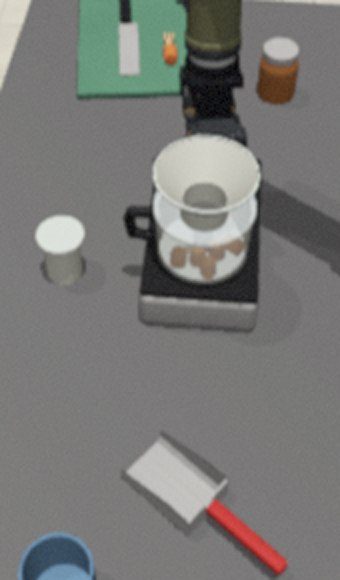

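View pics/s13b.png

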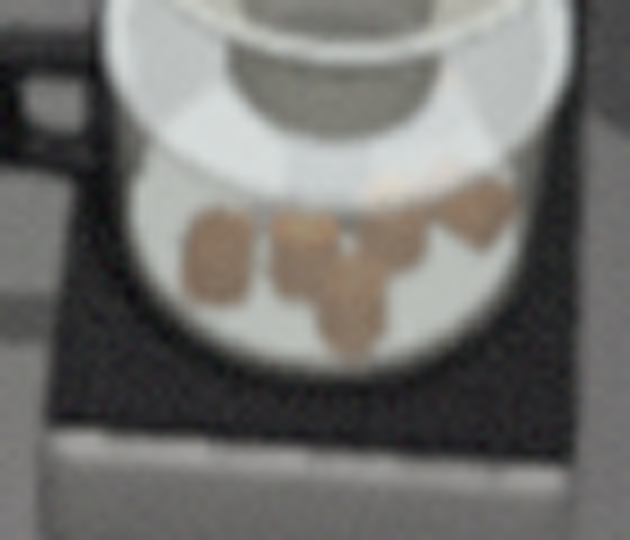

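View pics/w13.png

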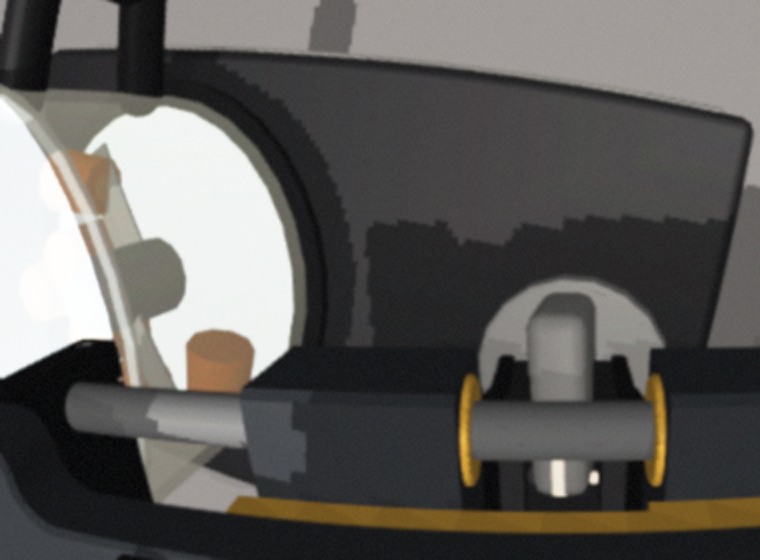

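```bash
python3 - <<'E'
from h import *
from scipy.optimize import least_squares
for u,v in ((218,255),(303,255),(350,310),(393,235),(475,210),(390,185),(440,172)): print('side',np.round(ray('side',265+u/9,200+v/9,.098),3))
inv=lambda uv,z: least_squares(lambda p:proj('wrist',[*p,z])-uv,[.55,-.05]).x
for u,v in ((220,365),(85,180),(150,275)): print('wrist',inv([u/2,60+v/2],.098))
for u,v in ((183,187),(187,223),(207,248),(230,228)): print('top',np.round(ray('top',230+u/5,180+v/5,.11),3))
E
```

```text
side [0.588 0.008 0.098]
side [0.563 0.006 0.098]
side [0.547 0.025 0.098]
side [ 0.536 -0.005  0.098]
side [ 0.512 -0.017  0.098]
side [ 0.538 -0.024  0.098]
side [ 0.523 -0.031  0.098]
wrist [ 0.53666717 -0.0645276 ]
wrist [0.58880443 0.00270321]
wrist [ 0.56093347 -0.03298903]
top [0.586 0.002 0.11 ]
top [ 0.562 -0.     0.11 ]
top [ 0.546 -0.013  0.11 ]
top [ 0.558 -0.028  0.11 ]
```

```bash
python3 -c "
from h import *
env.sign_off(); o=get_obs(); print(o['time_s'],o['tool_rot'],o['grip_width'])"
```

```text
the job is handed in; nothing more can be done
the job is handed in; nothing more can be done
```

I tipped the six chunks through the hopper and laid the empty scoop back on the counter where it had been. Then I gripped the dial bar, turned it clockwise to the third click and handed in while still holding it, at about 18.6 s of the 67 s allowed. No verdict was reported.

**Carrots:** The last side picture shows five separate chunks in the bowl. The wrist picture shows one more, about (0.537, −0.065), that matches none of those five, so I count six, though no single picture showed all of them. None were in the scoop, the hopper or in sight on the counter.

**Scoop:** It is empty, and its front corners are back within a few pixels of where they were at the start. I took its height and level from that match and did not measure them separately.

**Dial:** The tool had turned to −79.6°, about 1.39 rad. The bar in the wrist picture lines up with the position I predicted for 1.37 rad. I held it there about 1.3 s, gripping at 45 N with the fingers closed on the bar at 15.4 mm. The fingers' force on the dial itself could not be read.

**Clearance:** I kept the gripper tilted 8° away from the bowl to clear the lid. No contact with it showed.

**Pusher, jar and mug:** The arm never went near them, and they look unmoved in the last pictures.

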